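# Lay the leaded glass pieces on their pattern boards

### The job

Four of the glass pieces on the bench have their dark lead edging on. Lay each of these flat on the pattern board that shows its own shape and colour, centred on the drawing and turned the way it is drawn, setting each one down gently rather than dropping it. Leave the bare glass offcut and the solder spool where they are.

Things in the scene. Friction and masses are not known exactly. Their poses are not given: they have to be found in the camera images.
- leaf_glass: loose glass piece with a dark grey lead edging about 5 mm wide: a green pointed leaf (two curved sides meeting in a point at each end), 80 mm long and 42 mm wide at the middle, 12 mm thick, lying flat, about 0.1 kg. Origin: centre of its underside; z up; x along its length, y across its width, so grip it across y (42 mm). A half turn about z looks the same and is as good.
- bar_glass: loose glass piece with a dark grey lead edging about 5 mm wide: an amber-orange rectangle, 70 mm long and 38 mm wide, 12 mm thick, lying flat, about 0.1 kg. Origin: centre of its underside; z up; x along its length, y across its width, so grip it across y (38 mm). A half turn about z looks the same and is as good.
- round_glass: loose glass piece with a dark grey lead edging about 5 mm wide: a blue disc, 50 mm across, 12 mm thick, lying flat, about 0.1 kg. Origin: centre of its underside; z up; a disc: its heading does not matter.
- hexagon_glass: loose glass piece with a dark grey lead edging about 5 mm wide: a red stretched hexagon, 76 mm long from point to point and 44 mm wide, with two straight parallel sides 38 mm long in the middle, 12 mm thick, lying flat, about 0.1 kg. Origin: centre of its underside; z up; x along its length, y across its width, so grip it across y (44 mm). A half turn about z looks the same and is as good.
- leaf_pattern: fixed pattern board, 100 mm (x) by 76 mm (y), 7 mm thick, wooden edge and white paper face, with the leaf-shaped outline (green tint, black line) drawn in its middle, 4 mm larger all round than the leaf glass piece. Origin: centre of its underside, so its face is 7 mm above it; z up; x along the length of the drawing.
- bar_pattern: fixed pattern board, 100 mm (x) by 76 mm (y), 7 mm thick, wooden edge and white paper face, with the bar-shaped outline (amber-orange tint, black line) drawn in its middle, 4 mm larger all round than the bar glass piece. Origin: centre of its underside, so its face is 7 mm above it; z up; x along the length of the drawing.
- round_pattern: fixed pattern board, 100 mm (x) by 76 mm (y), 7 mm thick, wooden edge and white paper face, with the round-shaped outline (blue tint, black line) drawn in its middle, 4 mm larger all round than the round glass piece. Origin: centre of its underside, so its face is 7 mm above it; z up; the drawing is a circle, any heading will do.
- hexagon_pattern: fixed pattern board, 100 mm (x) by 76 mm (y), 7 mm thick, wooden edge and white paper face, with the hexagon-shaped outline (red tint, black line) drawn in its middle, 4 mm larger all round than the hexagon glass piece. Origin: centre of its underside, so its face is 7 mm above it; z up; x along the length of the drawing.
- offcut: bystander: loose bare green glass offcut with no lead edging, irregular four-sided, about 54 x 39 mm, 12 mm thick. Origin: underside, in its middle.
- spool: bystander: loose solder spool standing upright, white flanges 56 mm across, 40 mm tall, silvery wire, 0.35 kg. Origin: centre of its underside.
Mind the look-alikes: they are no part of the job. Leave any blue or purple look-alike of the leaf_glass alone.

How it is judged:
At the end, for the whole second after the job is handed in: each of the four lead-edged pieces lies flat and still on the board with its own shape, its centre within 10 mm of the board's centre and (except the disc) its length within 0.2 rad of the drawing's, either way round; the offcut and the spool are within 15 mm of where they started, the spool upright (horizontal distance between leaf_glass and leaf_pattern below 0.01 m and z of leaf_glass in the frame of leaf_pattern between 0.004 and 0.01 m and angle between each of leaf_glass, bar_glass, round_glass, hexagon_glass, spool's own z axis and vertical below 0.1 rad and linear speed of each of leaf_glass, bar_glass, round_glass, hexagon_glass below 0.02 m/s and angular speed of each of leaf_glass, bar_glass, round_glass, hexagon_glass below 0.2 rad/s and angle between the x axis of leaf_glass and the x axis of leaf_pattern, either way round below 0.2 rad and horizontal distance between bar_glass and bar_pattern below 0.01 m and z of bar_glass in the frame of bar_pattern between 0.004 and 0.01 m and angle between the x axis of bar_glass and the x axis of bar_pattern, either way round below 0.2 rad and horizontal distance between round_glass and round_pattern below 0.01 m and z of round_glass in the frame of round_pattern between 0.004 and 0.01 m and horizontal distance between hexagon_glass and hexagon_pattern below 0.01 m and z of hexagon_glass in the frame of hexagon_pattern between 0.004 and 0.01 m and angle between the x axis of hexagon_glass and the x axis of hexagon_pattern, either way round below 0.2 rad and distance of each of offcut, spool from where it was at the start of the episode below 0.015 m); the robot touches nothing.
It fails at once if a lead-edged glass piece is dropped: it moves faster than 0.5 m/s while the fingers do not hold it (a fall of more than about 13 mm) ((linear speed of leaf_glass above 0.5 m/s and contact force between the fingers and leaf_glass below 0.02 N) or (linear speed of bar_glass above 0.5 m/s and contact force between the fingers and bar_glass below 0.02 N) or (linear speed of round_glass above 0.5 m/s and contact force between the fingers and round_glass below 0.02 N) or (linear speed of hexagon_glass above 0.5 m/s and contact force between the fingers and hexagon_glass below 0.02 N)).
It fails at once if the bare offcut is moved by more than 15 mm (distance of offcut from where it was at the start of the episode above 0.015 m).
It fails at once if the solder spool is moved by more than 15 mm (distance of spool from where it was at the start of the episode above 0.015 m).
It also fails if it takes over 125 s, if anything falls off the work surface, if the arm or the gripper's body presses on something with over 40 N, if the wrist force passes 120 N, or if a joint passes its speed limit or range.

### The arm

A 7-joint arm with a two-finger parallel gripper is mounted at the origin on the work surface. World frame = base frame: x ahead of the robot, y to its left, z up, the work surface at z = 0. Lengths are in m, angles in rad, forces in N, time in s.
With the tool pointing down it reaches from about 0.425 to 0.95 m from the base axis. Payload 16.7 kg.
Tool frame: the origin (TCP) lies midway between the tips of the shut fingers; the grasp point (between the pads) lies 19 mm behind it; z points along the fingers, y is the line along which they close (so a half turn about z gives the same grasp; the last joint's range is limited). The gripper opens to 94 mm and grips with 3 to 60 N. Pads are 16 mm wide; open, the fingers measure 119 mm over their backs; the gripper's body (75 mm by 177 mm) begins 78 mm behind the grasp point.
Start: joints at [0.977, 0.426, 0.074, 1.606, -0.034, 1.111, -0.067], TCP at [0.29, -0.609, 0.205] pointing down, gripper open.
Joint ranges: [-2.85, 2.85], [-0.5, 2.14], [-1.23, 1.37], [0.21, 2.46], [-1.02, 4.16], [0.16, 2.05], [-2.73, 2.73]. Speed limits (rad/s): [1.89, 1.89, 2.39, 2.39, 3.01, 3.01, 3.01].

### API

Orientations are given as a unit quaternion [w, x, y, z].
In Python, from station import sensors, read_camera, workorder gives the robot as it stands. The module is installed in compiled form; this text tells all that it offers.
- The arm moves only by the tool apply_moves, never from a script. Its argument "targets" is a list of rows, each an object with "linear": the shift along the tool's x, y, z in cm, a list of three; "rotation": the turn, a rotation vector about the tool's x, y, z in degrees, a list of three. In form: [{"linear": [dx, dy, dz], "rotation": [ax, ay, az]}, ...]. A call has exactly 5 rows; each row shifts and turns the commanded pose from where the row before left it, along the tool's axes as they then stand; what a row does not reach is not made up. A row lasts 1/12 s, in which the tool goes at most 41.7 mm and 7.16 degrees, less where a joint would pass 70% of its speed; a pose out of reach is approached as far as the arm can. A call with a gripper value outside its range is refused whole. "fingers" is the finger opening in cm, from 0 to 9.4, set as the call begins (left out, the last holds). The fingers move at their own pace and stop on an object; the grip force is fixed at half the most. Time passes only in rows, so rows that do not move let the fingers close, or fill a call up. It gives the time, the measured TCP pose, the force, the opening and the grip force at its end, in the units of the state.
- sensors.get_obs(): the state, without advancing time (a new reading comes with each control period).
- read_camera(name): name is "side" or "top"; returns a dict with "pixels" (420x560x3 uint8, red, green, blue), "vfov" (degrees; the focal length in pixels is half the picture's height over the tangent of half this angle, whatever the lens; pixels are square), "cx", "cy" (the principal point, pixels), "R" (3x3) and "t" (3): a world point X has camera coordinates R X + t. Camera axes: x right, y down, z forward; pixel columns grow to the right and rows downward; lengths in m; the calibration is good to about 2 mm. A picture is of the moment at which its call begins. There is no depth.
- workorder.finish_job(): hands the job in; it is judged then, once.
The state is a dict: "time_s": time; "joint_positions": joint angles; "joint_vel": joint speeds; "effort": joint torques, N m; "ee_pos": TCP position; "tool_rot": TCP orientation; "contact_force": force on the tool from outside, world axes, zero at the start; "ft_torque": the same for the moment, N m; "opening": finger opening in m; "finger_force": force on a finger pad.
Only numpy, scipy, OpenCV 4.12 (cv2) and the standard library are available. Lean on these libraries where they do the work, as an engineer would, in place of code of your own. Each camera call takes 0.05 s, during which the arm holds its last target. There are 200 camera calls.

## Working session

There is one attempt and no reset: what is moved stays moved. The work goes in short steps, Python scripts to look and compute and a tool call to move; the robot and the scene stay as the last step left them, time stands still between calls to the robot, and variables do not carry over. Pictures are saved under pics/ and viewed, at most 14 in all, crops included, and the job is handed in when it is done.

Besides the shell and the picture viewer there is one more tool, called after "Emit:" as name([rows], argument=value, ...), one row to a line, values as JSON. apply_moves: Moves the arm, as the interface text tells. Its arguments: {"type":"object","properties":{"targets":{"type":"array"},"fingers":{"type":"number"}},"required":["targets"]}

```bash
mkdir -p pics
python3 - <<'E'
from station import sensors, read_camera
import cv2,numpy as np,pickle
o=sensors.get_obs();print({k:np.round(v,3).tolist() for k,v in o.items()})
for n in("top","side"):
    c=read_camera(n);pickle.dump(c,open(n+'0.pkl','wb'))
    print(n,c['vfov'],c['cx'],c['cy'],np.round(c['R'],4).tolist(),np.round(c['t'],4))
    cv2.imwrite(f'pics/{n}0.png',c['pixels'][:,:,::-1])
E
```

```text
{'time_s': 0.0, 'joint_positions': [0.977, 0.427, 0.074, 1.607, -0.034, 1.111, -0.067], 'joint_vel': [0.0, 0.001, 0.0, -0.001, -0.0, 0.002, 0.0], 'effort': [-0.0, -93.582, 3.666, -45.419, -0.049, 0.02, 0.0], 'ee_pos': [0.29, -0.609, 0.205], 'tool_rot': [-0.001, 0.975, 0.221, -0.0], 'contact_force': [-0.75, -0.71, 0.176], 'ft_torque': [-0.049, 0.034, -0.054], 'finger_force': 0.0, 'opening': 0.094}
top 54.133360471825156 277.3545068579505 217.07959537644223 [[0.0281, -0.9996, 0.0008], [-0.9694, -0.0275, -0.2439], [0.2439, 0.0061, -0.9698]] [-0.0069  0.503   0.8681]
side 57.12855916190598 277.78041084289066 212.64803640384818 [[-0.9969, -0.0769, -0.0183], [-0.0286, 0.5676, -0.8228], [0.0737, -0.8197, -0.568]] [0.4986 0.0272 0.9146]
```

View pics/top0.png

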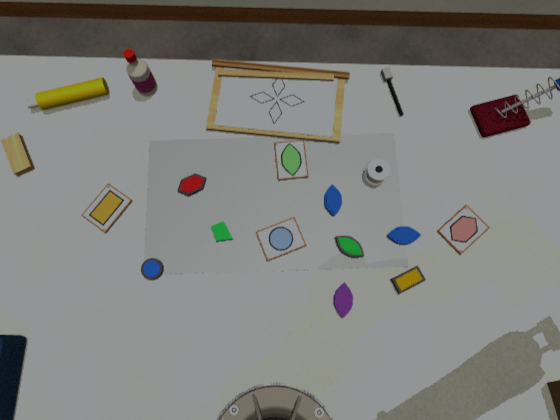

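View pics/side0.png

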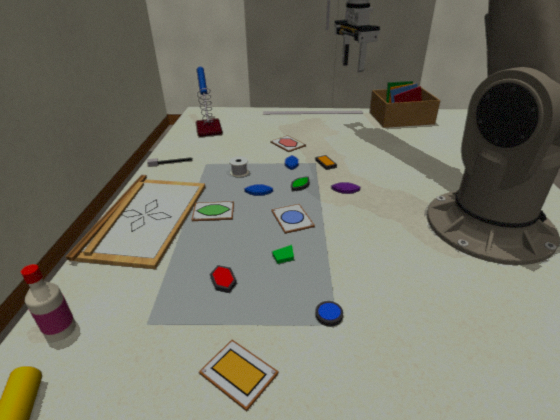

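Top view: lead-edged pieces are the red hexagon (192,184), blue disc (152,268), green leaf (349,246) and amber bar (408,279). The boards are leaf (291,159), round (281,238), bar (107,208) and hexagon (464,229). The offcut is at (222,232) and the spool at (377,172). There are four leaf-shaped candidates: green (349,246), blue (333,200), blue (403,235) and purple (343,300). Only the green one at (349,246) matches on both colour and dark edging.

```bash
cat > h.py <<'E'
import cv2,numpy as np
HUE={'green':(45,80),'amber':(12,28),'blue':(98,125),'red':None}
def K(c):
    f=c['pixels'].shape[0]/2/np.tan(np.radians(c['vfov']/2));return f
def ray(c,uv):
    d=np.array([(uv[0]-c['cx'])/K(c),(uv[1]-c['cy'])/K(c),1.]);R=np.array(c['R'])
    return -R.T@np.array(c['t']),R.T@d
def plane(c,uv,z):
    o,d=ray(c,uv);return o+d*(z-o[2])/d[2]
def tri(a,ua,b,ub):
    o1,d1=ray(a,ua);o2,d2=ray(b,ub)
    s=np.linalg.lstsq(np.c_[d1,-d2],o2-o1,rcond=None)[0]
    p,q=o1+s[0]*d1,o2+s[1]*d2;return (p+q)/2,np.linalg.norm(p-q)
def mask(img,col,smin=50):
    h=cv2.cvtColor(img,cv2.COLOR_RGB2HSV);H,S,V=cv2.split(h)
    hm=((H<10)|(H>170)) if col=='red' else (H>=HUE[col][0])&(H<=HUE[col][1])
    return (hm&(S>smin)&(V>50)).astype(np.uint8)
def blobs(c,col,smin=50,amin=40):
    n,l,s,ce=cv2.connectedComponentsWithStats(mask(c['pixels'],col,smin),connectivity=4)
    return [(ce[i],s[i,4],l==i) for i in range(1,n) if amin<s[i,4]<3000]
def near(c,col,uv,smin=50):
    b=blobs(c,col,smin);return min(b,key=lambda x:np.hypot(*(x[0]-uv)))
def axes(c,m,z):
    ys,xs=np.nonzero(m);P=np.array([plane(c,(x,y),z)[:2] for x,y in zip(xs,ys)])
    r=cv2.minAreaRect((P*1000).astype(np.float32))
    w,v=np.linalg.eigh(np.cov(P.T));a=np.degrees(np.arctan2(v[1,1],v[0,1]))%180
    return P.mean(0),a,sorted(r[1]),np.sqrt(w[1]/w[0])
ITEMS={'leaf':('green',(349,246),(300,183),.012),'bar':('amber',(408,279),(326,161),.012),'round':('blue',(152,268),(330,312),.012),
'hex':('red',(192,184),(224,278),.012),'leafP':('green',(291,159),(213,210),.007),'barP':('amber',(107,208),(238,371),.007),
'roundP':('blue',(281,238),(292,216),.007),'hexP':('red',(464,229),(288,143),.007),'offcut':('green',(222,232),(284,254),.012)}
E
python3 - <<'E'
from h import *;import pickle
T=pickle.load(open('top0.pkl','rb'));S=pickle.load(open('side0.pkl','rb'))
for n,(col,ut,us,z) in ITEMS.items():
    a=near(T,col,ut);b=near(S,col,us);p,e=tri(T,a[0],S,b[0])
    P,an,sz,el=axes(T,a[2],z);P2,an2,sz2,_=axes(S,b[2],z)
    print(n,a[0].round(1),a[1],b[0].round(1),b[1],'tri',p.round(4),'e',round(e,4),'top',P.round(4),round(an,1),np.round(sz,0),'side',P2.round(4),round(an2,1),np.round(sz2),'r',np.hypot(*P).round(3))
p,e=tri(T,(377.5,168),S,(238,160));print('spool',p,e)
im=T['pixels'][:,:,::-1]
a=cv2.resize(im[190:310,300:440],None,fx=5,fy=5,interpolation=2);cv2.imwrite('pics/crop.png',a)
E
```

```text
leaf [349.5 245.7] 309 [299.9 181.8] 131 tri [ 0.4511 -0.1642  0.0089] e 0.0012 top [ 0.4512 -0.1637] 55.5 [43. 53.] side [ 0.4503 -0.1587] 58.0 [36. 68.] r 0.48
bar [408.2 279.1] 366 [325.8 160.3] 119 tri [ 0.3763 -0.2987  0.0091] e 0.0021 top [ 0.3771 -0.2979] 117.8 [31. 61.] side [ 0.3757 -0.2927] 115.5 [36. 69.] r 0.481
round [151.  268.3] 258 [329. 311.] 358 tri [0.385  0.2974 0.0101] e 0.0007 top [0.3851 0.2968] 22.7 [37. 42.] side [0.3848 0.2991] 57.3 [41. 43.] r 0.486
hex [191.  183.5] 313 [222.6 276.6] 361 tri [0.5942 0.2211 0.0096] e 0.0014 top [0.5942 0.2206] 118.0 [37. 65.] side [0.5929 0.2236] 117.6 [39. 66.] r 0.634
leafP [290.6 159. ] 411 [212.8 209.6] 239 tri [ 0.6673 -0.0211  0.0048] e 0.0009 top [ 0.667 -0.021] 7.6 [53. 66.] side [ 0.6659 -0.0178] 7.5 [58. 59.] r 0.667
barP [105.9 207.2] 531 [238.5 371.4] 1195 tri [0.5297 0.4233 0.0049] e 0.0013 top [0.5299 0.4223] 147.1 [43. 75.] side [0.5289 0.4244] 146.7 [43. 75.] r 0.678
roundP [280.3 238.3] 402 [292.  216.7] 229 tri [ 0.4655 -0.0007  0.0043] e 0.0008 top [ 0.4654 -0.0008] 33.8 [52. 53.] side [0.4649 0.003 ] 103.2 [51. 54.] r 0.465
hexP [463.3 228.6] 509 [287.7 142.3] 113 tri [ 0.501  -0.4383  0.0034] e 0.0018 top [ 0.5011 -0.4369] 131.9 [59. 62.] side [ 0.4997 -0.4301] 128.8 [56. 58.] r 0.665
offcut [221.  231.7] 289 [283.5 254.1] 315 tri [0.4772 0.1411 0.0053] e 0.0006 top [0.4761 0.1401] 42.7 [39. 50.] side [0.4763 0.1488] 71.9 [51. 52.] r 0.496
spool [ 0.63470776 -0.22836333  0.04066593] 0.002705377902789476
```

View pics/crop.png

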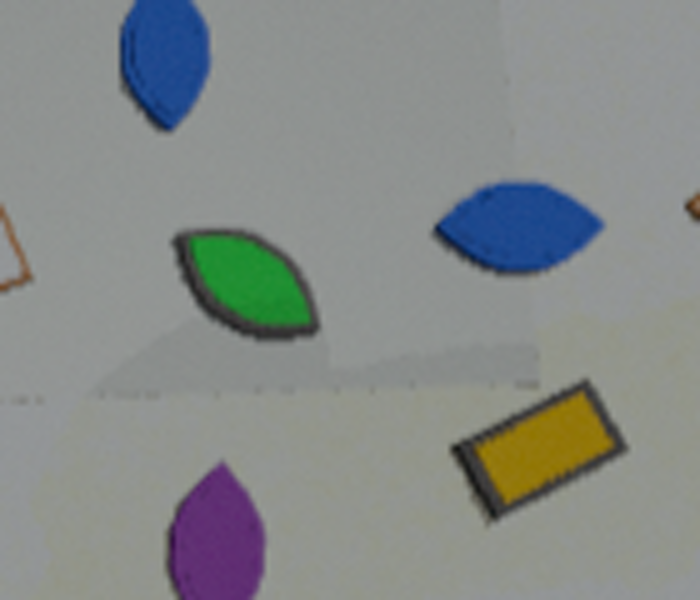

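The crop confirms it: the leaf at top px (349,246) has the lead edge and is green. Both blue leaves and the purple one lack edging, so they stay. Heights agree with the text (piece tops about 9–10 mm, boards about 4–5 mm, bias about −2 mm). I'll start with the bar.

Emit:
apply_moves([
  {"linear":[2.11,-2.43,0.85],"rotation":[0,0,0]},
  {"linear":[2.11,-2.43,0.85],"rotation":[0,0,0]},
  {"linear":[2.11,-2.43,0.85],"rotation":[0,0,0]},
  {"linear":[2.11,-2.43,0.85],"rotation":[0,0,0]},
  {"linear":[2.11,-2.43,0.85],"rotation":[0,0,0]},
], fingers=7)

```text
time_s: 0.52
ee_pos: [0.3333, -0.4525, 0.1623]
tool_rot: [-0.0, 0.975, 0.22, -0.0]
contact_force: [0.2, -0.4, 0.5]
opening: 0.0705
finger_force: 0.0
```

Emit:
apply_moves([
  {"linear":[2.11,-2.43,0.85],"rotation":[0,0,0]},
  {"linear":[2.11,-2.43,0.85],"rotation":[0,0,0]},
  {"linear":[2.11,-2.43,0.85],"rotation":[0,0,0]},
  {"linear":[2.11,-2.43,0.85],"rotation":[0,0,0]},
  {"linear":[2.11,-2.43,0.85],"rotation":[0,0,0]},
])

```text
time_s: 0.93
ee_pos: [0.3763, -0.2976, 0.1201]
tool_rot: [-0.0, 0.975, 0.22, -0.0]
contact_force: [0.4, -0.4, -0.2]
opening: 0.0702
finger_force: 0.0
```

Emit:
apply_moves([
  {"linear":[0,0,0],"rotation":[0,0,-6.15]},
  {"linear":[0,0,0],"rotation":[0,0,-6.15]},
  {"linear":[0,0,0],"rotation":[0,0,-6.15]},
  {"linear":[0,0,0],"rotation":[0,0,-6.15]},
  {"linear":[0,0,0],"rotation":[0,0,-6.15]},
])

```text
time_s: 1.35
ee_pos: [0.3762, -0.299, 0.1203]
tool_rot: [-0.0, 0.881, 0.474, -0.0]
contact_force: [-0.6, 0.3, 0.2]
opening: 0.0701
finger_force: 0.0
```

Emit:
apply_moves([
  {"linear":[0,0,0],"rotation":[0,0,-6.15]},
  {"linear":[0,0,0],"rotation":[0,0,-6.15]},
  {"linear":[0,0,0],"rotation":[0,0,-6.15]},
  {"linear":[0,0,0],"rotation":[0,0,-6.15]},
  {"linear":[0,0,0],"rotation":[0,0,-6.15]},
])

```text
time_s: 1.77
ee_pos: [0.3761, -0.299, 0.1203]
tool_rot: [-0.0, 0.724, 0.69, -0.0]
contact_force: [0.3, -0.2, 0.4]
opening: 0.0701
finger_force: 0.0
```

Emit:
apply_moves([
  {"linear":[0,0,0],"rotation":[0,0,-6.15]},
  {"linear":[0,0,0],"rotation":[0,0,-6.15]},
  {"linear":[0,0,0],"rotation":[0,0,-6.15]},
  {"linear":[0,0,0],"rotation":[0,0,-6.15]},
  {"linear":[0,0,0],"rotation":[0,0,-6.15]},
])

```text
time_s: 2.18
ee_pos: [0.3762, -0.2991, 0.1203]
tool_rot: [-0.0, 0.515, 0.857, 0.0]
contact_force: [0.0, -0.1, -0.7]
opening: 0.0697
finger_force: 0.0
```

```bash
cat > go.py <<'E'
# python3 go.py x y z yaw : what remains, in tool axes (cm) at the present pose, and the turn about tool z (deg)
import sys,numpy as np
from station import sensors
from scipy.spatial.transform import Rotation as Ro
o=sensors.get_obs();q=np.array(o['tool_rot']);R=Ro.from_quat(q[[1,2,3,0]]).as_matrix();p=np.array(o['ee_pos'])
yaw=np.degrees(np.arctan2(R[1,0],R[0,0]));t=np.array([float(a) for a in sys.argv[1:4]])
d=R.T@(t-p)*100;print('t',round(o['time_s'],2),'pos',p.round(4),'yaw',round(yaw,1),'tilt',round(np.degrees(np.arccos(-R[2,2])),2),'j',np.round(o['joint_positions'],2),'open',round(o['opening'],4),'F',np.round(o['contact_force'],1))
print('shift cm',d.round(2),'norm',np.linalg.norm(d).round(2),'turn',round(-((float(sys.argv[4])-yaw+180)%360-180),1))
E
python3 go.py .3763 -.2987 .004 117.8
```

```text
t 2.18 pos [ 0.3762 -0.2991  0.1203] yaw 118.0 tilt 0.02 j [ 0.82  0.23 -0.31  2.1   0.1   0.82  0.93] open 0.0697 F [ 0.  -0.1 -0.7]
shift cm [ 0.02  0.03 11.63] norm 11.63 turn 0.2
```

Emit:
apply_moves([
  {"linear":[0,0,2],"rotation":[0,0,0]},
  {"linear":[0,0,2],"rotation":[0,0,0]},
  {"linear":[0,0,2],"rotation":[0,0,0]},
  {"linear":[0,0,2],"rotation":[0,0,0]},
  {"linear":[0,0,2],"rotation":[0,0,0]},
])

```text
time_s: 2.6
ee_pos: [0.3761, -0.2991, 0.0195]
tool_rot: [-0.0, 0.517, 0.856, 0.0]
contact_force: [0.5, -1.1, -0.7]
opening: 0.0703
finger_force: 0.0
```

Emit:
apply_moves([
  {"linear":[0,0,0.8],"rotation":[0,0,0]},
  {"linear":[0,0,0.5],"rotation":[0,0,0]},
  {"linear":[0,0,0.3],"rotation":[0,0,0]},
  {"linear":[0,0,0],"rotation":[0,0,0]},
  {"linear":[0,0,0],"rotation":[0,0,0]},
])

```text
time_s: 3.02
ee_pos: [0.3767, -0.2994, 0.0052]
tool_rot: [0.0, 0.517, 0.856, -0.0]
contact_force: [0.3, -0.3, -0.4]
opening: 0.0699
finger_force: 0.0
```

Emit:
apply_moves([
  {"linear":[0,0,0],"rotation":[0,0,0]},
  {"linear":[0,0,0],"rotation":[0,0,0]},
  {"linear":[0,0,0],"rotation":[0,0,0]},
  {"linear":[0,0,0],"rotation":[0,0,0]},
  {"linear":[0,0,0],"rotation":[0,0,0]},
], fingers=2)

```text
time_s: 3.43
ee_pos: [0.3765, -0.2992, 0.0047]
tool_rot: [0.0, 0.517, 0.856, 0.0]
contact_force: [0.9, 1.2, 1.8]
opening: 0.0401
finger_force: 0.8
```

Emit:
apply_moves([
  {"linear":[0,0,0],"rotation":[0,0,0]},
  {"linear":[0,0,0],"rotation":[0,0,0]},
  {"linear":[0,0,0],"rotation":[0,0,0]},
  {"linear":[0,0,0],"rotation":[0,0,0]},
  {"linear":[0,0,-0.5],"rotation":[0,0,0]},
])

```text
time_s: 3.85
ee_pos: [0.3759, -0.2988, 0.009]
tool_rot: [-0.001, 0.517, 0.856, 0.0]
contact_force: [0.3, 0.0, -1.8]
opening: 0.0373
finger_force: 30.0
```

Emit:
apply_moves([
  {"linear":[0,0,-1],"rotation":[0,0,0]},
  {"linear":[0,0,-2],"rotation":[0,0,0]},
  {"linear":[0,0,-2],"rotation":[0,0,0]},
  {"linear":[0,0,-2],"rotation":[0,0,0]},
  {"linear":[0,0,-2],"rotation":[0,0,0]},
])

```text
time_s: 4.27
ee_pos: [0.376, -0.299, 0.1011]
tool_rot: [-0.0, 0.517, 0.856, 0.0]
contact_force: [1.2, -0.7, -1.9]
opening: 0.0377
finger_force: 30.0
```

```bash
python3 go.py .5297 .4228 .1 147.1
```

```text
t 4.27 pos [ 0.376  -0.299   0.1011] yaw 117.7 tilt 0.01 j [ 0.81  0.26 -0.31  2.12  0.11  0.78  0.91] open 0.0377 F [ 1.2 -0.7 -1.9]
shift cm [56.74 47.19  0.12] norm 73.8 turn -29.4
```

Emit:
apply_moves([
  {"linear":[2.21,2.22,0],"rotation":[0,0,0]},
  {"linear":[2.21,2.22,0],"rotation":[0,0,0]},
  {"linear":[2.21,2.22,0],"rotation":[0,0,0]},
  {"linear":[2.21,2.22,0],"rotation":[0,0,0]},
  {"linear":[2.21,2.22,0],"rotation":[0,0,0]},
])

```text
time_s: 4.68
ee_pos: [0.4231, -0.1484, 0.1003]
tool_rot: [0.0, 0.517, 0.856, -0.0]
contact_force: [1.2, 0.1, -1.5]
opening: 0.0378
finger_force: 30.0
```

Emit:
apply_moves([
  {"linear":[2.21,2.22,0],"rotation":[0,0,0]},
  {"linear":[2.21,2.22,0],"rotation":[0,0,0]},
  {"linear":[2.21,2.22,0],"rotation":[0,0,0]},
  {"linear":[2.21,2.22,0],"rotation":[0,0,0]},
  {"linear":[2.21,2.22,0],"rotation":[0,0,0]},
])

```text
time_s: 5.1
ee_pos: [0.47, 0.0011, 0.1003]
tool_rot: [0.0, 0.517, 0.856, -0.0]
contact_force: [0.4, 0.1, -1.4]
opening: 0.0374
finger_force: 30.0
```

Emit:
apply_moves([
  {"linear":[2.31,1.66,0],"rotation":[0,0,0]},
  {"linear":[2.31,1.66,0],"rotation":[0,0,0]},
  {"linear":[2.31,1.66,0],"rotation":[0,0,0]},
  {"linear":[2.31,1.66,0],"rotation":[0,0,0]},
  {"linear":[2.31,1.66,0],"rotation":[0,0,0]},
])

```text
time_s: 5.52
ee_pos: [0.4896, 0.1418, 0.1003]
tool_rot: [0.0, 0.517, 0.856, -0.0]
contact_force: [0.4, -0.4, -2.2]
opening: 0.0376
finger_force: 30.0
```

Emit:
apply_moves([
  {"linear":[2.31,1.66,0],"rotation":[0,0,0]},
  {"linear":[2.31,1.66,0],"rotation":[0,0,0]},
  {"linear":[2.31,1.66,0],"rotation":[0,0,0]},
  {"linear":[2.31,1.66,0],"rotation":[0,0,0]},
  {"linear":[2.31,1.66,0],"rotation":[0,0,0]},
])

```text
time_s: 5.93
ee_pos: [0.5094, 0.2825, 0.1003]
tool_rot: [0.0, 0.517, 0.856, -0.0]
contact_force: [-0.0, 0.1, -1.2]
opening: 0.0375
finger_force: 30.0
```

Emit:
apply_moves([
  {"linear":[2.31,1.66,0],"rotation":[0,0,0]},
  {"linear":[2.31,1.66,0],"rotation":[0,0,0]},
  {"linear":[2.31,1.66,0],"rotation":[0,0,0]},
  {"linear":[2.31,1.66,0],"rotation":[0,0,0]},
  {"linear":[2.31,1.66,0],"rotation":[0,0,0]},
])

```text
time_s: 6.35
ee_pos: [0.5292, 0.4233, 0.1003]
tool_rot: [0.0, 0.517, 0.856, -0.0]
contact_force: [0.4, -0.6, -1.3]
opening: 0.0374
finger_force: 30.0
```

Emit:
apply_moves([
  {"linear":[0,0,0],"rotation":[0,0,-5.9]},
  {"linear":[0,0,0],"rotation":[0,0,-5.9]},
  {"linear":[0,0,0],"rotation":[0,0,-5.9]},
  {"linear":[0,0,0],"rotation":[0,0,-5.9]},
  {"linear":[0,0,0],"rotation":[0,0,-5.9]},
])

```text
time_s: 6.77
ee_pos: [0.5291, 0.4219, 0.1002]
tool_rot: [0.0, 0.28, 0.96, -0.0]
contact_force: [0.8, -0.7, -2.3]
opening: 0.0373
finger_force: 30.0
```

```bash
python3 go.py .5297 .4228 .012 147.1
```

```text
t 6.77 pos [0.5291 0.4219 0.1002] yaw 147.5 tilt 0.03 j [-0.31  0.61 -0.65  1.66  0.42  1.02 -0.09] open 0.0373 F [ 0.8 -0.7 -2.3]
shift cm [-0.    0.11  8.82] norm 8.82 turn 0.4
```

Emit:
apply_moves([
  {"linear":[0,0.1,1.6],"rotation":[0,0,0]},
  {"linear":[0,0,1.6],"rotation":[0,0,0]},
  {"linear":[0,0,1.6],"rotation":[0,0,0]},
  {"linear":[0,0,1.6],"rotation":[0,0,0]},
  {"linear":[0,0,1.0],"rotation":[0,0,0]},
])

```text
time_s: 7.18
ee_pos: [0.5287, 0.4222, 0.0224]
tool_rot: [-0.001, 0.283, 0.959, -0.001]
contact_force: [-0.0, -0.0, -2.1]
opening: 0.0377
finger_force: 30.0
```

Emit:
apply_moves([
  {"linear":[0,0,0.5],"rotation":[0,0,0]},
  {"linear":[0,0,0.3],"rotation":[0,0,0]},
  {"linear":[0,0,0.2],"rotation":[0,0,0]},
  {"linear":[0,0,0.1],"rotation":[0,0,0]},
  {"linear":[0,0,0],"rotation":[0,0,0]},
])

```text
time_s: 7.6
ee_pos: [0.5299, 0.4234, 0.0149]
tool_rot: [0.0, 0.282, 0.959, 0.0]
contact_force: [-0.4, -0.3, -1.0]
opening: 0.0379
finger_force: 30.0
```

Emit:
apply_moves([
  {"linear":[0,0,0],"rotation":[0,0,0]},
  {"linear":[0,0,0],"rotation":[0,0,0]},
  {"linear":[0,0,0],"rotation":[0,0,0]},
  {"linear":[0,0,0],"rotation":[0,0,0]},
  {"linear":[0,0,0],"rotation":[0,0,0]},
])

```text
time_s: 8.02
ee_pos: [0.5298, 0.4232, 0.0147]
tool_rot: [0.0, 0.282, 0.959, 0.0]
contact_force: [-1.0, -0.1, -1.3]
opening: 0.0376
finger_force: 30.0
```

```bash
python3 go.py .5297 .4228 .0115 147.1
```

```text
t 8.02 pos [0.5298 0.4232 0.0147] yaw 147.2 tilt 0.02 j [-0.35  0.71 -0.6   1.7   0.49  0.89 -0.15] open 0.0376 F [-1.  -0.1 -1.3]
shift cm [-0.01 -0.04  0.32] norm 0.32 turn 0.1
```

Emit:
apply_moves([
  {"linear":[0,0,0.1],"rotation":[0,0,0]},
  {"linear":[0,0,0.1],"rotation":[0,0,0]},
  {"linear":[0,0,0.1],"rotation":[0,0,0]},
  {"linear":[0,0,0],"rotation":[0,0,0]},
  {"linear":[0,0,0],"rotation":[0,0,0]},
])

```text
time_s: 8.43
ee_pos: [0.5297, 0.4231, 0.0118]
tool_rot: [0.0, 0.282, 0.959, -0.0]
contact_force: [-1.0, -1.1, 4.1]
opening: 0.0378
finger_force: 30.0
```

Emit:
apply_moves([
  {"linear":[0,0,0.05],"rotation":[0,0,0]},
  {"linear":[0,0,0],"rotation":[0,0,0]},
  {"linear":[0,0,0],"rotation":[0,0,0]},
  {"linear":[0,0,0],"rotation":[0,0,0]},
  {"linear":[0,0,0],"rotation":[0,0,0]},
])

```text
time_s: 8.85
ee_pos: [0.5298, 0.4232, 0.0118]
tool_rot: [0.0, 0.282, 0.959, -0.0]
contact_force: [-3.6, -3.9, 13.0]
opening: 0.0374
finger_force: 30.0
```

```bash
python3 go.py .5297 .4228 .0115 147.1
```

```text
t 8.85 pos [0.5298 0.4232 0.0118] yaw 147.2 tilt 0.03 j [-0.35  0.71 -0.6   1.7   0.49  0.88 -0.15] open 0.0374 F [-3.6 -3.9 13. ]
shift cm [-0.02 -0.03  0.03] norm 0.04 turn 0.1
```

Emit:
apply_moves([
  {"linear":[0,0,-0.05],"rotation":[0,0,0]},
  {"linear":[0,0,0],"rotation":[0,0,0]},
  {"linear":[0,0,0],"rotation":[0,0,0]},
  {"linear":[0,0,0],"rotation":[0,0,0]},
  {"linear":[0,0,0],"rotation":[0,0,0]},
], fingers=7)

```text
time_s: 9.27
ee_pos: [0.5297, 0.4232, 0.0114]
tool_rot: [-0.0, 0.282, 0.959, -0.0]
contact_force: [0.2, -0.7, -0.4]
opening: 0.0673
finger_force: 0.0
```

Emit:
apply_moves([
  {"linear":[0,0,-1.5],"rotation":[0,0,0]},
  {"linear":[0,0,-1.5],"rotation":[0,0,0]},
  {"linear":[0,0,-2],"rotation":[0,0,0]},
  {"linear":[0,0,-2],"rotation":[0,0,0]},
  {"linear":[0,0,-2],"rotation":[0,0,0]},
])

```text
time_s: 9.68
ee_pos: [0.5298, 0.4236, 0.1043]
tool_rot: [0.0, 0.282, 0.959, 0.001]
contact_force: [0.2, 0.2, 0.2]
opening: 0.0697
finger_force: 0.0
```

Emit:
apply_moves([
  {"linear":[0.54,-1.84,0],"rotation":[0,0,0]},
  {"linear":[0.54,-1.84,0],"rotation":[0,0,0]},
  {"linear":[0.54,-1.84,0],"rotation":[0,0,0]},
  {"linear":[0.54,-1.84,0],"rotation":[0,0,0]},
  {"linear":[0.54,-1.84,0],"rotation":[0,0,0]},
])

```text
time_s: 10.1
ee_pos: [0.4568, 0.3602, 0.1033]
tool_rot: [0.001, 0.282, 0.959, 0.001]
contact_force: [-0.4, 0.4, 0.9]
opening: 0.0697
finger_force: 0.0
```

Emit:
apply_moves([
  {"linear":[0.54,-1.84,0],"rotation":[0,0,0]},
  {"linear":[0.54,-1.84,0],"rotation":[0,0,0]},
  {"linear":[0.54,-1.84,0],"rotation":[0,0,0]},
  {"linear":[0.54,-1.84,0],"rotation":[0,0,0]},
  {"linear":[0.54,-1.84,0],"rotation":[0,0,0]},
])

```text
time_s: 10.52
ee_pos: [0.3843, 0.2976, 0.103]
tool_rot: [0.001, 0.282, 0.959, 0.001]
contact_force: [0.1, 0.4, -0.4]
opening: 0.0705
finger_force: 0.0
```

```bash
python3 go.py .385 .2974 .0045 147.1
python3 - <<'E'
from station import read_camera
from h import *
c=read_camera('side');cv2.imwrite('pics/s1.png',c['pixels'][:,:,::-1])
E
```

```text
t 10.52 pos [0.3843 0.2976 0.103 ] yaw 147.2 tilt 0.11 j [-0.15  0.33 -0.74  2.08  0.3   0.83 -0.08] open 0.0705 F [ 0.1  0.4 -0.4]
shift cm [-0.05  0.01  9.85] norm 9.85 turn 0.1
```

View pics/s1.png

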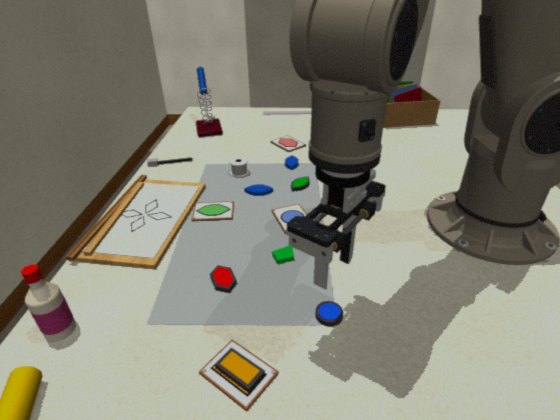

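The bar lies centred on its board (side px 239,369). Next is the disc.

Emit:
apply_moves([
  {"linear":[0,0,1.8],"rotation":[0,0,0]},
  {"linear":[0,0,1.8],"rotation":[0,0,0]},
  {"linear":[0,0,1.8],"rotation":[0,0,0]},
  {"linear":[0,0,1.8],"rotation":[0,0,0]},
  {"linear":[0,0,1.2],"rotation":[0,0,0]},
])

```text
time_s: 10.98
ee_pos: [0.3851, 0.2979, 0.0174]
tool_rot: [0.0, 0.282, 0.959, 0.0]
contact_force: [-0.4, -0.4, -0.1]
opening: 0.0701
finger_force: 0.0
```

Emit:
apply_moves([
  {"linear":[0,0,0.7],"rotation":[0,0,0]},
  {"linear":[0,0,0.5],"rotation":[0,0,0]},
  {"linear":[0,0,0.25],"rotation":[0,0,0]},
  {"linear":[0,0,0],"rotation":[0,0,0]},
  {"linear":[0,0,0],"rotation":[0,0,0]},
])

```text
time_s: 11.4
ee_pos: [0.385, 0.298, 0.0036]
tool_rot: [0.0, 0.282, 0.959, 0.0]
contact_force: [-0.2, -0.5, 0.7]
opening: 0.0696
finger_force: 0.0
```

Emit:
apply_moves([
  {"linear":[0,0,0],"rotation":[0,0,0]},
  {"linear":[0,0,0],"rotation":[0,0,0]},
  {"linear":[0,0,0],"rotation":[0,0,0]},
  {"linear":[0,0,0],"rotation":[0,0,0]},
  {"linear":[0,0,0],"rotation":[0,0,0]},
], fingers=2)

```text
time_s: 11.82
ee_pos: [0.3849, 0.2978, 0.0033]
tool_rot: [0.0, 0.282, 0.959, 0.0]
contact_force: [-0.4, -1.9, 5.0]
opening: 0.0492
finger_force: 30.0
```

Emit:
apply_moves([
  {"linear":[0,0,0],"rotation":[0,0,0]},
  {"linear":[0,0,0],"rotation":[0,0,0]},
  {"linear":[0,0,0],"rotation":[0,0,0]},
  {"linear":[0,0,0],"rotation":[0,0,0]},
  {"linear":[0,0,0],"rotation":[0,0,0]},
])

```text
time_s: 12.23
ee_pos: [0.3849, 0.2978, 0.0033]
tool_rot: [0.0, 0.282, 0.959, 0.0]
contact_force: [-1.0, -0.9, 5.9]
opening: 0.049
finger_force: 30.0
```

Emit:
apply_moves([
  {"linear":[0,0,-1.5],"rotation":[0,0,0]},
  {"linear":[0,0,-2],"rotation":[0,0,0]},
  {"linear":[0,0,-2],"rotation":[0,0,0]},
  {"linear":[0,0,-2],"rotation":[0,0,0]},
  {"linear":[0,0,-2],"rotation":[0,0,0]},
])

```text
time_s: 12.65
ee_pos: [0.3844, 0.2975, 0.0988]
tool_rot: [-0.0, 0.282, 0.959, -0.0]
contact_force: [0.3, -0.2, -1.9]
opening: 0.0494
finger_force: 30.0
```

```bash
python3 go.py .4655 -.0007 .1 147.1
```

```text
t 12.65 pos [0.3844 0.2975 0.0988] yaw 147.2 tilt 0.03 j [-0.15  0.34 -0.74  2.09  0.31  0.83 -0.08] open 0.0494 F [ 0.3 -0.2 -1.9]
shift cm [-22.96 -20.69  -0.12] norm 30.91 turn 0.1
```

Emit:
apply_moves([
  {"linear":[-2.3,-2.07,0],"rotation":[0,0,0]},
  {"linear":[-2.3,-2.07,0],"rotation":[0,0,0]},
  {"linear":[-2.3,-2.07,0],"rotation":[0,0,0]},
  {"linear":[-2.3,-2.07,0],"rotation":[0,0,0]},
  {"linear":[-2.3,-2.07,0],"rotation":[0,0,0]},
])

```text
time_s: 13.07
ee_pos: [0.4254, 0.1469, 0.0981]
tool_rot: [0.0, 0.282, 0.959, -0.0]
contact_force: [0.2, 1.4, -0.8]
opening: 0.0495
finger_force: 30.0
```

Emit:
apply_moves([
  {"linear":[-2.3,-2.07,0],"rotation":[0,0,0]},
  {"linear":[-2.3,-2.07,0],"rotation":[0,0,0]},
  {"linear":[-2.3,-2.07,0],"rotation":[0,0,0]},
  {"linear":[-2.3,-2.07,0],"rotation":[0,0,0]},
  {"linear":[-2.3,-2.07,0],"rotation":[0,0,0]},
])

```text
time_s: 13.48
ee_pos: [0.4661, -0.0025, 0.098]
tool_rot: [0.0, 0.282, 0.959, -0.0]
contact_force: [1.1, 1.2, -0.7]
opening: 0.0489
finger_force: 30.0
```

Emit:
apply_moves([
  {"linear":[0,0,1.8],"rotation":[0,0,0]},
  {"linear":[0,0,1.8],"rotation":[0,0,0]},
  {"linear":[0,0,1.8],"rotation":[0,0,0]},
  {"linear":[0,0,1.4],"rotation":[0,0,0]},
  {"linear":[0,0,1.0],"rotation":[0,0,0]},
])

```text
time_s: 13.9
ee_pos: [0.4654, -0.0009, 0.0187]
tool_rot: [-0.001, 0.282, 0.959, -0.0]
contact_force: [-0.6, -0.6, -0.0]
opening: 0.0488
finger_force: 30.0
```

Emit:
apply_moves([
  {"linear":[0,0,0.5],"rotation":[0,0,0]},
  {"linear":[0,0,0.2],"rotation":[0,0,0]},
  {"linear":[0,0,0],"rotation":[0,0,0]},
  {"linear":[0,0,0],"rotation":[0,0,0]},
  {"linear":[0,0,0],"rotation":[0,0,0]},
])

```text
time_s: 14.32
ee_pos: [0.4665, -0.0009, 0.0137]
tool_rot: [0.001, 0.282, 0.959, 0.0]
contact_force: [0.0, -0.2, -1.1]
opening: 0.0487
finger_force: 30.0
```

```bash
python3 go.py .4655 -.0007 .0103 147.1
```

```text
t 14.32 pos [ 0.4665 -0.0009  0.0137] yaw 147.2 tilt 0.06 j [ 0.33  0.43 -0.55  2.19  0.38  0.62  0.51] open 0.0487 F [ 0.  -0.2 -1.1]
shift cm [ 0.1  -0.04  0.34] norm 0.35 turn 0.1
```

Emit:
apply_moves([
  {"linear":[0,0,0.1],"rotation":[0,0,0]},
  {"linear":[0,0,0.1],"rotation":[0,0,0]},
  {"linear":[0,0,0.1],"rotation":[0,0,0]},
  {"linear":[0,0,0],"rotation":[0,0,0]},
  {"linear":[0,0,0],"rotation":[0,0,0]},
])

```text
time_s: 14.73
ee_pos: [0.4663, -0.0009, 0.0103]
tool_rot: [0.0, 0.282, 0.959, -0.0]
contact_force: [-1.5, -1.2, 6.8]
opening: 0.0491
finger_force: 30.0
```

Emit:
apply_moves([
  {"linear":[0,0,0],"rotation":[0,0,0]},
  {"linear":[0,0,0],"rotation":[0,0,0]},
  {"linear":[0,0,0],"rotation":[0,0,0]},
  {"linear":[0,0,0],"rotation":[0,0,0]},
  {"linear":[0,0,0],"rotation":[0,0,0]},
])

```text
time_s: 15.15
ee_pos: [0.4663, -0.001, 0.0103]
tool_rot: [0.0, 0.282, 0.959, -0.0]
contact_force: [-2.3, -1.4, 6.2]
opening: 0.0489
finger_force: 30.0
```

Touching. Release, lift and go to the hexagon.

Emit:
apply_moves([
  {"linear":[0,0,0],"rotation":[0,0,0]},
  {"linear":[0,0,0],"rotation":[0,0,0]},
  {"linear":[0,0,0],"rotation":[0,0,0]},
  {"linear":[0,0,0],"rotation":[0,0,0]},
  {"linear":[0,0,0],"rotation":[0,0,0]},
], fingers=7)

```text
time_s: 15.57
ee_pos: [0.4661, -0.0009, 0.01]
tool_rot: [-0.0, 0.282, 0.959, 0.0]
contact_force: [0.4, -0.3, 0.2]
opening: 0.07
finger_force: 0.0
```

Emit:
apply_moves([
  {"linear":[0,0,-1.5],"rotation":[0,0,0]},
  {"linear":[0,0,-1.5],"rotation":[0,0,0]},
  {"linear":[0,0,-2],"rotation":[0,0,0]},
  {"linear":[0,0,-2],"rotation":[0,0,0]},
  {"linear":[0,0,-2],"rotation":[0,0,0]},
])

```text
time_s: 15.98
ee_pos: [0.4658, -0.0007, 0.1008]
tool_rot: [-0.0, 0.282, 0.959, 0.0]
contact_force: [0.2, -0.2, -0.5]
opening: 0.0697
finger_force: 0.0
```

Emit:
apply_moves([
  {"linear":[0.13,2.56,0],"rotation":[0,0,0]},
  {"linear":[0.13,2.56,0],"rotation":[0,0,0]},
  {"linear":[0.13,2.56,0],"rotation":[0,0,0]},
  {"linear":[0.13,2.56,0],"rotation":[0,0,0]},
  {"linear":[0.13,2.56,0],"rotation":[0,0,0]},
])

```text
time_s: 16.4
ee_pos: [0.5304, 0.1113, 0.1]
tool_rot: [0.0, 0.282, 0.959, -0.0]
contact_force: [0.1, -0.3, 0.6]
opening: 0.0699
finger_force: 0.0
```

Emit:
apply_moves([
  {"linear":[0.13,2.56,0],"rotation":[0,0,0]},
  {"linear":[0.13,2.56,0],"rotation":[0,0,0]},
  {"linear":[0.13,2.56,0],"rotation":[0,0,0]},
  {"linear":[0.13,2.56,0],"rotation":[0,0,0]},
  {"linear":[0.13,2.56,0],"rotation":[0,0,0]},
])

```text
time_s: 16.82
ee_pos: [0.5941, 0.2225, 0.0997]
tool_rot: [-0.0, 0.282, 0.959, -0.0]
contact_force: [-0.0, 0.6, 0.5]
opening: 0.07
finger_force: 0.0
```

Emit:
apply_moves([
  {"linear":[0,0,0],"rotation":[0,0,5.84]},
  {"linear":[0,0,0],"rotation":[0,0,5.84]},
  {"linear":[0,0,0],"rotation":[0,0,5.84]},
  {"linear":[0,0,0],"rotation":[0,0,5.84]},
  {"linear":[0,0,0],"rotation":[0,0,5.84]},
])

```text
time_s: 17.23
ee_pos: [0.5936, 0.2215, 0.0998]
tool_rot: [-0.0, 0.517, 0.856, -0.0]
contact_force: [0.4, -0.0, -0.6]
opening: 0.0702
finger_force: 0.0
```

```bash
python3 go.py .5942 .2211 .004 117.9
```

```text
t 17.23 pos [0.5936 0.2215 0.0998] yaw 117.7 tilt 0.02 j [-0.08  0.51 -0.5   1.77  0.3   0.93 -0.22] open 0.0702 F [ 0.4 -0.  -0.6]
shift cm [-0.06  0.04  9.58] norm 9.58 turn -0.2
```

Emit:
apply_moves([
  {"linear":[0,0,1.8],"rotation":[0,0,0]},
  {"linear":[0,0,1.8],"rotation":[0,0,0]},
  {"linear":[0,0,1.8],"rotation":[0,0,0]},
  {"linear":[0,0,1.6],"rotation":[0,0,0]},
  {"linear":[0,0,1.2],"rotation":[0,0,0]},
])

```text
time_s: 17.65
ee_pos: [0.5931, 0.2212, 0.0165]
tool_rot: [-0.0, 0.515, 0.857, -0.0]
contact_force: [-0.3, -0.2, 0.0]
opening: 0.0699
finger_force: 0.0
```

Emit:
apply_moves([
  {"linear":[0,0,0.7],"rotation":[0,0,0]},
  {"linear":[0,0,0.4],"rotation":[0,0,0]},
  {"linear":[0,0,0.2],"rotation":[0,0,0]},
  {"linear":[0,0,0],"rotation":[0,0,0]},
  {"linear":[0,0,0],"rotation":[0,0,0]},
])

```text
time_s: 18.07
ee_pos: [0.5941, 0.2216, 0.0057]
tool_rot: [0.0, 0.515, 0.857, 0.0]
contact_force: [0.5, -0.9, 0.5]
opening: 0.0704
finger_force: 0.0
```

Emit:
apply_moves([
  {"linear":[0,0,0],"rotation":[0,0,0]},
  {"linear":[0,0,0],"rotation":[0,0,0]},
  {"linear":[0,0,0],"rotation":[0,0,0]},
  {"linear":[0,0,0],"rotation":[0,0,0]},
  {"linear":[0,0,0],"rotation":[0,0,0]},
], fingers=2)

```text
time_s: 18.48
ee_pos: [0.5938, 0.2215, 0.0052]
tool_rot: [0.0, 0.515, 0.857, 0.0]
contact_force: [-0.1, -0.8, 2.7]
opening: 0.0435
finger_force: 30.0
```

Emit:
apply_moves([
  {"linear":[0,0,0],"rotation":[0,0,0]},
  {"linear":[0,0,0],"rotation":[0,0,0]},
  {"linear":[0,0,0],"rotation":[0,0,0]},
  {"linear":[0,0,0],"rotation":[0,0,0]},
  {"linear":[0,0,0],"rotation":[0,0,0]},
])

```text
time_s: 18.9
ee_pos: [0.5939, 0.2215, 0.0052]
tool_rot: [0.0, 0.515, 0.857, 0.0]
contact_force: [-0.5, -0.8, 6.1]
opening: 0.0434
finger_force: 30.0
```

Emit:
apply_moves([
  {"linear":[0,0,-1.5],"rotation":[0,0,0]},
  {"linear":[0,0,-2],"rotation":[0,0,0]},
  {"linear":[0,0,-2],"rotation":[0,0,0]},
  {"linear":[0,0,-2],"rotation":[0,0,0]},
  {"linear":[0,0,-2],"rotation":[0,0,0]},
])

```text
time_s: 19.32
ee_pos: [0.5934, 0.2215, 0.1018]
tool_rot: [-0.0, 0.515, 0.857, 0.0]
contact_force: [0.3, 0.3, -0.9]
opening: 0.0437
finger_force: 30.0
```

```bash
python3 go.py .501 -.438 .1 131.9
```

```text
t 19.32 pos [0.5934 0.2215 0.1018] yaw 118.0 tilt 0.01 j [-0.08  0.51 -0.5   1.77  0.3   0.94 -0.22] open 0.0437 F [ 0.3  0.3 -0.9]
shift cm [-53.86 -39.16   0.16] norm 66.59 turn -13.9
```

Emit:
apply_moves([
  {"linear":[-2.69,-1.96,0],"rotation":[0,0,0]},
  {"linear":[-2.69,-1.96,0],"rotation":[0,0,0]},
  {"linear":[-2.69,-1.96,0],"rotation":[0,0,0]},
  {"linear":[-2.69,-1.96,0],"rotation":[0,0,0]},
  {"linear":[-2.69,-1.96,0],"rotation":[0,0,0]},
])

```text
time_s: 19.73
ee_pos: [0.5698, 0.0552, 0.1009]
tool_rot: [0.0, 0.515, 0.857, 0.0]
contact_force: [0.0, 0.3, -0.3]
opening: 0.0437
finger_force: 30.0
```

Emit:
apply_moves([
  {"linear":[-2.69,-1.96,0],"rotation":[0,0,0]},
  {"linear":[-2.69,-1.96,0],"rotation":[0,0,0]},
  {"linear":[-2.69,-1.96,0],"rotation":[0,0,0]},
  {"linear":[-2.69,-1.96,0],"rotation":[0,0,0]},
  {"linear":[-2.69,-1.96,0],"rotation":[0,0,0]},
])

```text
time_s: 20.15
ee_pos: [0.5466, -0.1096, 0.1009]
tool_rot: [0.0, 0.515, 0.857, 0.0]
contact_force: [0.1, -1.1, -1.0]
opening: 0.0435
finger_force: 30.0
```

Emit:
apply_moves([
  {"linear":[-2.69,-1.96,0],"rotation":[0,0,0]},
  {"linear":[-2.69,-1.96,0],"rotation":[0,0,0]},
  {"linear":[-2.69,-1.96,0],"rotation":[0,0,0]},
  {"linear":[-2.69,-1.96,0],"rotation":[0,0,0]},
  {"linear":[-2.69,-1.96,0],"rotation":[0,0,0]},
])

```text
time_s: 20.57
ee_pos: [0.5233, -0.2744, 0.1009]
tool_rot: [0.0, 0.515, 0.857, 0.0]
contact_force: [0.2, 0.5, -0.8]
opening: 0.0435
finger_force: 30.0
```

Emit:
apply_moves([
  {"linear":[-2.69,-1.96,0],"rotation":[0,0,0]},
  {"linear":[-2.69,-1.96,0],"rotation":[0,0,0]},
  {"linear":[-2.69,-1.96,0],"rotation":[0,0,0]},
  {"linear":[-2.69,-1.96,0],"rotation":[0,0,0]},
  {"linear":[-2.69,-1.96,0],"rotation":[0,0,0]},
])

```text
time_s: 20.98
ee_pos: [0.5, -0.4391, 0.1009]
tool_rot: [0.0, 0.515, 0.857, 0.0]
contact_force: [1.3, 0.4, -0.2]
opening: 0.0431
finger_force: 30.0
```

Emit:
apply_moves([
  {"linear":[0,0,0],"rotation":[0,0,-2.8]},
  {"linear":[0,0,0],"rotation":[0,0,-2.8]},
  {"linear":[0,0,0],"rotation":[0,0,-2.8]},
  {"linear":[0,0,0],"rotation":[0,0,-2.8]},
  {"linear":[0,0,0],"rotation":[0,0,-2.8]},
])

```text
time_s: 21.4
ee_pos: [0.5004, -0.4375, 0.1007]
tool_rot: [-0.0, 0.405, 0.914, 0.0]
contact_force: [0.8, -0.2, -0.9]
opening: 0.0434
finger_force: 30.0
```

```bash
python3 go.py .501 -.438 .0122 131.9
```

```text
t 21.4 pos [ 0.5004 -0.4375  0.1007] yaw 132.2 tilt 0.02 j [ 0.92  0.54 -0.4   1.7   0.25  0.95  1.15] open 0.0434 F [ 0.8 -0.2 -0.9]
shift cm [-0.08  0.    8.85] norm 8.85 turn 0.3
```

Emit:
apply_moves([
  {"linear":[0,0,1.8],"rotation":[0,0,0]},
  {"linear":[0,0,1.8],"rotation":[0,0,0]},
  {"linear":[0,0,1.8],"rotation":[0,0,0]},
  {"linear":[0,0,1.4],"rotation":[0,0,0]},
  {"linear":[0,0,1.0],"rotation":[0,0,0]},
])

```text
time_s: 21.82
ee_pos: [0.5001, -0.4373, 0.0211]
tool_rot: [-0.001, 0.406, 0.914, 0.0]
contact_force: [-0.5, -0.6, -1.4]
opening: 0.0435
finger_force: 30.0
```

Emit:
apply_moves([
  {"linear":[0,0,0.4],"rotation":[0,0,0]},
  {"linear":[0,0,0.2],"rotation":[0,0,0]},
  {"linear":[0,0,0.1],"rotation":[0,0,0]},
  {"linear":[0,0,0],"rotation":[0,0,0]},
  {"linear":[0,0,0],"rotation":[0,0,0]},
])

```text
time_s: 22.23
ee_pos: [0.5009, -0.4379, 0.0158]
tool_rot: [0.0, 0.406, 0.914, -0.0]
contact_force: [-0.5, 0.4, -0.5]
opening: 0.0435
finger_force: 30.0
```

```bash
python3 go.py .501 -.438 .0122 131.9
```

```text
t 22.23 pos [ 0.5009 -0.4379  0.0158] yaw 132.0 tilt 0.06 j [ 0.89  0.64 -0.37  1.74  0.3   0.81  1.11] open 0.0435 F [-0.5  0.4 -0.5]
shift cm [-0.01  0.    0.36] norm 0.36 turn 0.1
```

Emit:
apply_moves([
  {"linear":[0,0,0.1],"rotation":[0,0,0]},
  {"linear":[0,0,0.1],"rotation":[0,0,0]},
  {"linear":[0,0,0.1],"rotation":[0,0,0]},
  {"linear":[0,0,0.03],"rotation":[0,0,0]},
  {"linear":[0,0,0],"rotation":[0,0,0]},
])

```text
time_s: 22.65
ee_pos: [0.5006, -0.4378, 0.0122]
tool_rot: [0.0, 0.407, 0.914, -0.0]
contact_force: [-2.6, 1.2, 7.0]
opening: 0.0437
finger_force: 30.0
```

Emit:
apply_moves([
  {"linear":[0,0,0],"rotation":[0,0,0]},
  {"linear":[0,0,0],"rotation":[0,0,0]},
  {"linear":[0,0,0],"rotation":[0,0,0]},
  {"linear":[0,0,0],"rotation":[0,0,0]},
  {"linear":[0,0,0],"rotation":[0,0,0]},
])

```text
time_s: 23.07
ee_pos: [0.5006, -0.4378, 0.0122]
tool_rot: [0.0, 0.407, 0.914, -0.0]
contact_force: [-3.1, 0.6, 6.8]
opening: 0.0435
finger_force: 30.0
```

Emit:
apply_moves([
  {"linear":[0,0,0],"rotation":[0,0,0]},
  {"linear":[0,0,0],"rotation":[0,0,0]},
  {"linear":[0,0,0],"rotation":[0,0,0]},
  {"linear":[0,0,0],"rotation":[0,0,0]},
  {"linear":[0,0,0],"rotation":[0,0,0]},
], fingers=7)

```text
time_s: 23.48
ee_pos: [0.5005, -0.4376, 0.0116]
tool_rot: [-0.0, 0.406, 0.914, 0.0]
contact_force: [-0.1, -0.5, -0.3]
opening: 0.0692
finger_force: 0.0
```

Emit:
apply_moves([
  {"linear":[0,0,-1.5],"rotation":[0,0,0]},
  {"linear":[0,0,-1.5],"rotation":[0,0,0]},
  {"linear":[0,0,-2],"rotation":[0,0,0]},
  {"linear":[0,0,-2],"rotation":[0,0,0]},
  {"linear":[0,0,-2],"rotation":[0,0,0]},
])

```text
time_s: 23.9
ee_pos: [0.5009, -0.4378, 0.1045]
tool_rot: [0.001, 0.406, 0.914, -0.0]
contact_force: [-0.2, 0.8, 0.5]
opening: 0.0699
finger_force: 0.0
```

Emit:
apply_moves([
  {"linear":[2.36,1.46,0],"rotation":[0,0,0]},
  {"linear":[2.36,1.46,0],"rotation":[0,0,0]},
  {"linear":[2.36,1.46,0],"rotation":[0,0,0]},
  {"linear":[2.36,1.46,0],"rotation":[0,0,0]},
  {"linear":[2.36,1.46,0],"rotation":[0,0,0]},
])

```text
time_s: 24.32
ee_pos: [0.4758, -0.3002, 0.1035]
tool_rot: [0.001, 0.407, 0.914, -0.0]
contact_force: [0.4, 1.0, -0.2]
opening: 0.0702
finger_force: 0.0
```

Emit:
apply_moves([
  {"linear":[2.36,1.46,0],"rotation":[0,0,0]},
  {"linear":[2.36,1.46,0],"rotation":[0,0,0]},
  {"linear":[2.36,1.46,0],"rotation":[0,0,0]},
  {"linear":[2.36,1.46,0],"rotation":[0,0,0]},
  {"linear":[2.36,1.46,0],"rotation":[0,0,0]},
])

```text
time_s: 24.73
ee_pos: [0.4511, -0.1636, 0.1034]
tool_rot: [0.001, 0.406, 0.914, -0.0]
contact_force: [1.2, -0.4, 0.5]
opening: 0.0699
finger_force: 0.0
```

Emit:
apply_moves([
  {"linear":[0,0,0],"rotation":[0,0,5.07]},
  {"linear":[0,0,0],"rotation":[0,0,5.07]},
  {"linear":[0,0,0],"rotation":[0,0,5.07]},
  {"linear":[0,0,0],"rotation":[0,0,5.07]},
  {"linear":[0,0,0],"rotation":[0,0,5.07]},
])

```text
time_s: 25.15
ee_pos: [0.4516, -0.1647, 0.1034]
tool_rot: [0.001, 0.599, 0.801, 0.0]
contact_force: [-0.8, -0.4, 0.8]
opening: 0.0696
finger_force: 0.0
```

Emit:
apply_moves([
  {"linear":[0,0,0],"rotation":[0,0,5.07]},
  {"linear":[0,0,0],"rotation":[0,0,5.07]},
  {"linear":[0,0,0],"rotation":[0,0,5.07]},
  {"linear":[0,0,0],"rotation":[0,0,5.07]},
  {"linear":[0,0,0],"rotation":[0,0,5.07]},
])

```text
time_s: 25.57
ee_pos: [0.4516, -0.1647, 0.1034]
tool_rot: [0.001, 0.76, 0.65, 0.0]
contact_force: [-0.5, 0.3, -0.7]
opening: 0.0699
finger_force: 0.0
```

Emit:
apply_moves([
  {"linear":[0,0,0],"rotation":[0,0,5.07]},
  {"linear":[0,0,0],"rotation":[0,0,5.07]},
  {"linear":[0,0,0],"rotation":[0,0,5.07]},
  {"linear":[0,0,0],"rotation":[0,0,5.07]},
  {"linear":[0,0,0],"rotation":[0,0,5.07]},
])

```text
time_s: 25.98
ee_pos: [0.4516, -0.1646, 0.1033]
tool_rot: [0.001, 0.884, 0.467, 0.001]
contact_force: [-0.1, 0.5, -0.2]
opening: 0.0701
finger_force: 0.0
```

```bash
python3 go.py .4511 -.1642 .0045 56
```

```text
t 25.98 pos [ 0.4516 -0.1646  0.1033] yaw 55.7 tilt 0.11 j [ 0.47  0.25 -0.29  2.12  0.1   0.78 -0.48] open 0.0701 F [-0.1  0.5 -0.2]
shift cm [ 0.   -0.08  9.88] norm 9.88 turn -0.3
```

Emit:
apply_moves([
  {"linear":[0,0,1.8],"rotation":[0,0,0]},
  {"linear":[0,0,1.8],"rotation":[0,0,0]},
  {"linear":[0,0,1.8],"rotation":[0,0,0]},
  {"linear":[0,0,1.8],"rotation":[0,0,0]},
  {"linear":[0,0,1.2],"rotation":[0,0,0]},
])

```text
time_s: 26.4
ee_pos: [0.4514, -0.1646, 0.0179]
tool_rot: [0.0, 0.883, 0.469, 0.0]
contact_force: [-0.9, -0.6, 1.0]
opening: 0.07
finger_force: 0.0
```

Emit:
apply_moves([
  {"linear":[0,0,0.7],"rotation":[0,0,0]},
  {"linear":[0,0,0.5],"rotation":[0,0,0]},
  {"linear":[0,0,0.2],"rotation":[0,0,0]},
  {"linear":[0,0,0],"rotation":[0,0,0]},
  {"linear":[0,0,0],"rotation":[0,0,0]},
])

```text
time_s: 26.82
ee_pos: [0.4514, -0.1648, 0.0044]
tool_rot: [0.0, 0.883, 0.469, 0.0]
contact_force: [-0.2, -0.2, 0.8]
opening: 0.0698
finger_force: 0.0
```

Emit:
apply_moves([
  {"linear":[0,0,0],"rotation":[0,0,0]},
  {"linear":[0,0,0],"rotation":[0,0,0]},
  {"linear":[0,0,0],"rotation":[0,0,0]},
  {"linear":[0,0,0],"rotation":[0,0,0]},
  {"linear":[0,0,0],"rotation":[0,0,0]},
], fingers=2)

```text
time_s: 27.23
ee_pos: [0.451, -0.1646, 0.0038]
tool_rot: [0.0, 0.883, 0.469, 0.0]
contact_force: [0.1, -1.4, 3.8]
opening: 0.0413
finger_force: 30.0
```

Emit:
apply_moves([
  {"linear":[0,0,0],"rotation":[0,0,0]},
  {"linear":[0,0,0],"rotation":[0,0,0]},
  {"linear":[0,0,0],"rotation":[0,0,0]},
  {"linear":[0,0,0],"rotation":[0,0,0]},
  {"linear":[0,0,0],"rotation":[0,0,0]},
])

```text
time_s: 27.65
ee_pos: [0.451, -0.1647, 0.0038]
tool_rot: [0.0, 0.883, 0.469, 0.0]
contact_force: [-1.5, 0.0, 6.0]
opening: 0.0417
finger_force: 30.0
```

Emit:
apply_moves([
  {"linear":[0,0,-1.5],"rotation":[0,0,0]},
  {"linear":[0,0,-2],"rotation":[0,0,0]},
  {"linear":[0,0,-2],"rotation":[0,0,0]},
  {"linear":[0,0,-2],"rotation":[0,0,0]},
  {"linear":[0,0,-2],"rotation":[0,0,0]},
])

```text
time_s: 28.07
ee_pos: [0.4507, -0.1645, 0.0995]
tool_rot: [-0.0, 0.883, 0.469, -0.0]
contact_force: [0.8, -0.0, -1.3]
opening: 0.0417
finger_force: 30.0
```

```bash
python3 go.py .6672 -.0211 .1 7.6
python3 - <<'E'
from station import read_camera
from h import *
c=read_camera('side');cv2.imwrite('pics/s2.png',c['pixels'][:,:,::-1])
E
```

```text
t 28.07 pos [ 0.4507 -0.1645  0.0995] yaw 56.0 tilt 0.03 j [ 0.47  0.26 -0.29  2.12  0.11  0.78 -0.48] open 0.0417 F [ 0.8 -0.  -1.3]
shift cm [24.    9.93 -0.06] norm 25.97 turn 48.4
```

View pics/s2.png

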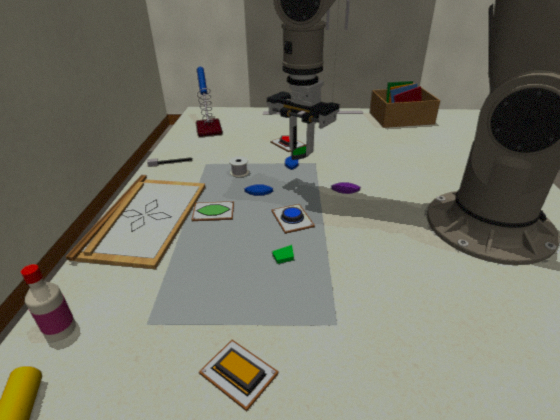

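The leaf is held and the bar and disc sit on their boards (side px 239,369 and 293,214). On to the leaf board.

Emit:
apply_moves([
  {"linear":[2.4,0.99,0],"rotation":[0,0,0]},
  {"linear":[2.4,0.99,0],"rotation":[0,0,0]},
  {"linear":[2.4,0.99,0],"rotation":[0,0,0]},
  {"linear":[2.4,0.99,0],"rotation":[0,0,0]},
  {"linear":[2.4,0.99,0],"rotation":[0,0,0]},
])

```text
time_s: 28.53
ee_pos: [0.5599, -0.0921, 0.0983]
tool_rot: [-0.0, 0.883, 0.469, -0.0]
contact_force: [-0.6, -1.1, -0.4]
opening: 0.0417
finger_force: 30.0
```

Emit:
apply_moves([
  {"linear":[2.4,0.99,0],"rotation":[0,0,0]},
  {"linear":[2.4,0.99,0],"rotation":[0,0,0]},
  {"linear":[2.4,0.99,0],"rotation":[0,0,0]},
  {"linear":[2.4,0.99,0],"rotation":[0,0,0]},
  {"linear":[2.4,0.99,0],"rotation":[0,0,0]},
])

```text
time_s: 28.95
ee_pos: [0.668, -0.0203, 0.0981]
tool_rot: [-0.0, 0.883, 0.469, -0.0]
contact_force: [-0.2, -1.2, -1.5]
opening: 0.0416
finger_force: 30.0
```

Emit:
apply_moves([
  {"linear":[0,0,0],"rotation":[0,0,4.84]},
  {"linear":[0,0,0],"rotation":[0,0,4.84]},
  {"linear":[0,0,0],"rotation":[0,0,4.84]},
  {"linear":[0,0,0],"rotation":[0,0,4.84]},
  {"linear":[0,0,0],"rotation":[0,0,4.84]},
])

```text
time_s: 29.37
ee_pos: [0.667, -0.0211, 0.098]
tool_rot: [-0.0, 0.962, 0.272, -0.0]
contact_force: [0.1, 0.9, -1.8]
opening: 0.0415
finger_force: 30.0
```

Emit:
apply_moves([
  {"linear":[0,0,0],"rotation":[0,0,4.84]},
  {"linear":[0,0,0],"rotation":[0,0,4.84]},
  {"linear":[0,0,0],"rotation":[0,0,4.84]},
  {"linear":[0,0,0],"rotation":[0,0,4.84]},
  {"linear":[0,0,0],"rotation":[0,0,4.84]},
])

```text
time_s: 29.78
ee_pos: [0.667, -0.0211, 0.0981]
tool_rot: [-0.0, 0.998, 0.064, -0.0]
contact_force: [0.0, 0.5, -0.8]
opening: 0.0415
finger_force: 30.0
```

```bash
python3 go.py .6672 -.0211 .0108 7.6
```

```text
t 29.78 pos [ 0.667  -0.0211  0.0981] yaw 7.3 tilt 0.04 j [ 0.02  0.52 -0.11  1.71  0.07  0.92 -1.56] open 0.0415 F [ 0.   0.5 -0.8]
shift cm [0.03 0.   8.73] norm 8.73 turn -0.3
```

Emit:
apply_moves([
  {"linear":[0,0,1.8],"rotation":[0,0,0]},
  {"linear":[0,0,1.8],"rotation":[0,0,0]},
  {"linear":[0,0,1.8],"rotation":[0,0,0]},
  {"linear":[0,0,1.4],"rotation":[0,0,0]},
  {"linear":[0,0,0.9],"rotation":[0,0,0]},
])

```text
time_s: 30.2
ee_pos: [0.6663, -0.0211, 0.0195]
tool_rot: [-0.0, 0.998, 0.066, -0.001]
contact_force: [0.9, 0.4, -1.4]
opening: 0.0415
finger_force: 30.0
```

Emit:
apply_moves([
  {"linear":[0,0,0.4],"rotation":[0,0,0]},
  {"linear":[0,0,0.2],"rotation":[0,0,0]},
  {"linear":[0,0,0.1],"rotation":[0,0,0]},
  {"linear":[0,0,0],"rotation":[0,0,0]},
  {"linear":[0,0,0],"rotation":[0,0,0]},
])

```text
time_s: 30.62
ee_pos: [0.6677, -0.0211, 0.0155]
tool_rot: [-0.0, 0.998, 0.066, 0.001]
contact_force: [0.1, -0.5, -0.5]
opening: 0.0415
finger_force: 30.0
```

```bash
python3 go.py .6672 -.0211 .0108 7.6
```

```text
t 30.62 pos [ 0.6677 -0.0211  0.0155] yaw 7.6 tilt 0.06 j [ 0.01  0.62 -0.1   1.75  0.09  0.78 -1.57] open 0.0415 F [ 0.1 -0.5 -0.5]
shift cm [-0.05 -0.01  0.47] norm 0.47 turn -0.0
```

Emit:
apply_moves([
  {"linear":[0,0,0.1],"rotation":[0,0,0]},
  {"linear":[0,0,0.1],"rotation":[0,0,0]},
  {"linear":[0,0,0.1],"rotation":[0,0,0]},
  {"linear":[0,0,0.1],"rotation":[0,0,0]},
  {"linear":[0,0,0],"rotation":[0,0,0]},
])

```text
time_s: 31.03
ee_pos: [0.6674, -0.0211, 0.0109]
tool_rot: [-0.0, 0.998, 0.066, 0.0]
contact_force: [-0.7, -0.2, 2.3]
opening: 0.0416
finger_force: 30.0
```

Emit:
apply_moves([
  {"linear":[0,0,0],"rotation":[0,0,0]},
  {"linear":[0,0,0],"rotation":[0,0,0]},
  {"linear":[0,0,0],"rotation":[0,0,0]},
  {"linear":[0,0,0],"rotation":[0,0,0]},
  {"linear":[0,0,0],"rotation":[0,0,0]},
])

```text
time_s: 31.45
ee_pos: [0.6674, -0.0211, 0.0109]
tool_rot: [-0.0, 0.998, 0.066, 0.0]
contact_force: [-1.8, -0.8, 4.9]
opening: 0.0413
finger_force: 30.0
```

Emit:
apply_moves([
  {"linear":[0,0,0],"rotation":[0,0,0]},
  {"linear":[0,0,0],"rotation":[0,0,0]},
  {"linear":[0,0,0],"rotation":[0,0,0]},
  {"linear":[0,0,0],"rotation":[0,0,0]},
  {"linear":[0,0,0],"rotation":[0,0,0]},
], fingers=7)

```text
time_s: 31.87
ee_pos: [0.6673, -0.0211, 0.0106]
tool_rot: [-0.0, 0.998, 0.066, -0.0]
contact_force: [1.5, 0.4, 0.0]
opening: 0.069
finger_force: 0.0
```

Emit:
apply_moves([
  {"linear":[0,0,-1.5],"rotation":[0,0,0]},
  {"linear":[0,0,-2],"rotation":[0,0,0]},
  {"linear":[0,0,-3],"rotation":[0,0,0]},
  {"linear":[0,0,-3],"rotation":[0,0,0]},
  {"linear":[0,0,-3],"rotation":[0,0,0]},
])

```text
time_s: 32.28
ee_pos: [0.667, -0.0211, 0.1369]
tool_rot: [-0.0, 0.998, 0.066, -0.0]
contact_force: [0.4, -0.0, -0.5]
opening: 0.0697
finger_force: 0.0
```

Emit:
apply_moves([
  {"linear":[-1.76,3.13,-0.5],"rotation":[0,0,0]},
  {"linear":[-1.76,3.13,-0.5],"rotation":[0,0,0]},
  {"linear":[-1.76,3.13,-0.5],"rotation":[0,0,0]},
  {"linear":[-1.76,3.13,-0.5],"rotation":[0,0,0]},
  {"linear":[-1.76,3.13,-0.5],"rotation":[0,0,0]},
])

```text
time_s: 32.7
ee_pos: [0.5998, -0.1892, 0.1611]
tool_rot: [0.0, 0.998, 0.066, 0.0]
contact_force: [0.2, -0.5, 0.1]
opening: 0.0701
finger_force: 0.0
```

Emit:
apply_moves([
  {"linear":[-1.76,3.13,-0.5],"rotation":[0,0,0]},
  {"linear":[-1.76,3.13,-0.5],"rotation":[0,0,0]},
  {"linear":[-1.76,3.13,-0.5],"rotation":[0,0,0]},
  {"linear":[-1.76,3.13,-0.5],"rotation":[0,0,0]},
  {"linear":[-1.76,3.13,-0.5],"rotation":[0,0,0]},
])

```text
time_s: 33.12
ee_pos: [0.5332, -0.3561, 0.1861]
tool_rot: [0.0, 0.998, 0.066, 0.0]
contact_force: [0.8, -0.0, -0.1]
opening: 0.0703
finger_force: 0.0
```

Emit:
apply_moves([
  {"linear":[-1.76,3.13,0],"rotation":[0,0,0]},
  {"linear":[-1.76,3.13,0],"rotation":[0,0,0]},
  {"linear":[-1.76,3.13,0],"rotation":[0,0,0]},
  {"linear":[-1.76,3.13,0],"rotation":[0,0,0]},
  {"linear":[-1.76,3.13,0],"rotation":[0,0,0]},
])

```text
time_s: 33.53
ee_pos: [0.4666, -0.5228, 0.1857]
tool_rot: [0.0, 0.998, 0.066, 0.0]
contact_force: [1.4, -0.4, -0.2]
opening: 0.0703
finger_force: 0.0
```

Emit:
apply_moves([
  {"linear":[-1.76,3.13,0],"rotation":[0,0,0]},
  {"linear":[-1.76,3.13,0],"rotation":[0,0,0]},
  {"linear":[-1.76,3.13,0],"rotation":[0,0,0]},
  {"linear":[0,0,0],"rotation":[0,0,0]},
  {"linear":[0,0,0],"rotation":[0,0,0]},
])

```text
time_s: 33.95
ee_pos: [0.4254, -0.6233, 0.1849]
tool_rot: [-0.0, 0.998, 0.064, -0.001]
contact_force: [0.8, 1.1, 0.0]
opening: 0.0702
finger_force: 0.0
```

Run:
```python
from station import read_camera
from h import *;import pickle
T0=pickle.load(open('top0.pkl','rb'));T=read_camera('top');S=read_camera('side');pickle.dump((T,S),open('end.pkl','wb'))
for n in('leaf','bar','round','hex'):
    col,ut,us,_=ITEMS[n+'P'];a=near(T,col,ut,110);b=near(S,col,us,110)
    p,e=tri(T,a[0],S,b[0]);P,an,sz,_=axes(T,a[2],.019)
    a0=near(T0,col,ut);Q,an0,_,_=axes(T0,a0[2],.007)
    print(n,'tri',p.round(4),round(e,4),'off mm',((P-Q)*1000).round(1),'ang',round(an,1),round(an0,1),np.round(sz))
for col,uv in(('green',(222,232)),):print('offcut',near(T,col,uv)[0],near(T0,col,uv)[0])
d=cv2.absdiff(T['pixels'],T0['pixels'])[150:190,360:395];print('spool diff',d.mean(),d.max())
cv2.imwrite('pics/end.png',cv2.resize(T['pixels'][120:300,80:500,::-1],None,fx=1.9,fy=1.9,interpolation=2))
```

```text
leaf tri [ 0.6694 -0.0223  0.0165] 0.0009 off mm [ 1.9 -1.2] ang 7.4 7.6 [32. 66.]
bar tri [0.527  0.4239 0.0172] 0.0011 off mm [-2.7  0.7] ang 148.2 147.1 [30. 60.]
round tri [ 0.4659 -0.0028  0.0159] 0.0009 off mm [ 0.4 -2. ] ang 23.9 33.8 [37. 38.]
hex tri [ 0.4996 -0.4415  0.0145] 0.0025 off mm [-1.2 -2.8] ang 133.0 131.9 [35. 63.]
offcut [220.95847751 231.73356401] [220.95847751 231.73356401]
spool diff 0.9802380952380952 10
```

View pics/end.png

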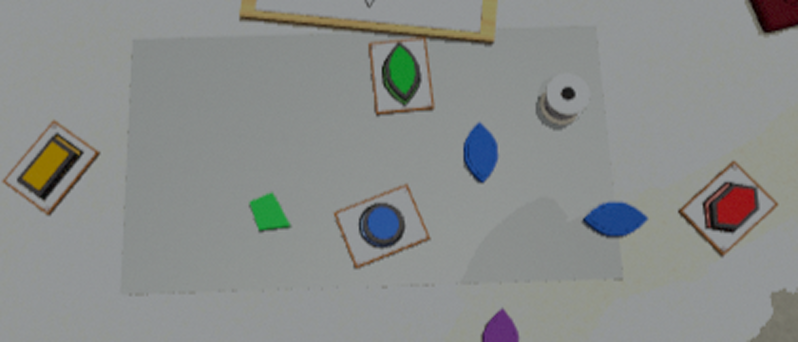

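All four pieces lie within 3 mm and about 1° of their drawings at the right heights, and the offcut and spool haven't moved. Handing in.

```bash
python3 -c "
from station import workorder
print(workorder.finish_job())"
```

```text
the job is handed in; nothing more can be done
None
```

The job is handed in at about 34 s: my last camera check put all four lead-edged pieces flat on their own boards, within about 3 mm and 1° of the drawings, and showed the offcut and spool where they started; the hand-in returned no verdict.

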